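Release the latched key of the button drill selector

TASK

One of the four bone keys on the teak selector box has been left latched down, and the others are up. First tap all four keys lightly with the fingertips, one after the other from left to right as seen from the robot's base, to feel which one it is; then press that one home so that its catch lets go, and withdraw so that all four stand up. Do not press any of the other three home, and leave the things lying about where they are: nothing is to be picked up.

Things in the scene. Friction and masses are not known exactly. Their poses are not given: they have to be found in the camera images.
- key_box: fixed teak selector box, 180 (x) x 250 (y) x 45 mm high. Origin: centre of its underside on the bench; z up. The row of four keys runs along its y axis, +y being the left end as seen from the robot's base; it may be turned by up to 17 degrees. Key centres at y = +75, +25, -25, -75 mm, x = 0. Flat ledges on both sides of the row carry small things.
- key_row (a point): middle of the row, 62 mm above the bench. Any key moves straight down at most 12.5 mm, on a spring: about 3 N starts a key that is up, 6 N pushes it 8 mm down. The latched key stays put under a tap below 5 N; pushed home (about 8 to 10 N, top 50 mm above the bench) its catch lets go and it rises with the finger to 62 mm.
- key_1: leftmost key as seen from the robot's base: flat bone cap 48 (along the box's x) x 34 (y) x 10 mm, all four alike, 16 mm gap to the next. Origin: centre of its top face, 62 mm above the bench when up, 56 mm when latched down; axes as the box's.
- key_2: second from the left key as seen from the robot's base: flat bone cap 48 (along the box's x) x 34 (y) x 10 mm, all four alike, 16 mm gap to the next. Origin: centre of its top face, 62 mm above the bench when up, 56 mm when latched down; axes as the box's.
- key_3: third from the left key as seen from the robot's base: flat bone cap 48 (along the box's x) x 34 (y) x 10 mm, all four alike, 16 mm gap to the next. Origin: centre of its top face, 62 mm above the bench when up, 56 mm when latched down; axes as the box's.
- key_4: rightmost key as seen from the robot's base: flat bone cap 48 (along the box's x) x 34 (y) x 10 mm, all four alike, 16 mm gap to the next. Origin: centre of its top face, 62 mm above the bench when up, 56 mm when latched down; axes as the box's.
- ring_gauge: bystander: brass ring gauge, flat ring 42 mm outside, 28 mm bore, 10 mm high, lying on the ledge of the key box beyond the keys. Origin: centre of its underside.
- thimble: bystander: bone thimble, 20 mm across, 24 mm high, standing on the ledge of the key box on the robot's side of the keys. Origin: centre of its underside.
- paperweight: bystander: domed green glass paperweight, 68 mm across, 38 mm high, standing close beside the right-hand end of the key box. Origin: centre of its underside.
- comb_blank: bystander: dark horn comb blank, a flat plate 34 x 110 x 6 mm, lying beside the left-hand end of the key box. Origin: centre of its underside, y along its length.
- button_tray: bystander: open oak tray 120 x 160 x 30 mm with bone button blanks in it, to the left on the bench. Origin: centre of its underside.
- wax_jar: bystander: amber jar with steel cap, 60 mm across, 70 mm high, to the right on the bench. Origin: centre of its underside.
- bench_brush: bystander: small hand brush lying to the right on the bench. Origin: under the brush.

How it is judged:
On the way, in this order (a step that is already met when the one before it is completed fails the run):
1. the leftmost key is tapped with the fingers (contact force between the fingers and key_1 above 0.3 N), for 0.02 s.
2. the second from the left key is tapped with the fingers (contact force between the fingers and key_2 above 0.3 N), for 0.02 s.
3. the third from the left key is tapped with the fingers (contact force between the fingers and key_3 above 0.3 N), for 0.02 s.
4. the rightmost key is tapped with the fingers (contact force between the fingers and key_4 above 0.3 N), for 0.02 s.
5. the latched key has been pressed and released: all four keys stand up (height (world z) of each of key_1, key_2, key_3, key_4 above 0.06 m), for 0.2 s.
At the end, for the whole second after the job is handed in: all four keys stand up (tops more than 60 mm above the bench, fully up being 62), and every bystander is within 20 mm of where it began (all of step 5 and distance of each of ring_gauge, thimble, paperweight, comb_blank, button_tray, wax_jar, bench_brush from where it was at the start of the episode below 0.02 m); the robot touches nothing.
It fails at once if a wrong key is pressed home: any key pushed more than 8 mm down while another is still down (more than 3.5 mm) ((height (world z) of key_1 below 0.054 m and height (world z) of any of key_2, key_3, key_4 below 0.0585 m) or (height (world z) of key_2 below 0.054 m and height (world z) of any of key_1, key_3, key_4 below 0.0585 m) or (height (world z) of key_3 below 0.054 m and height (world z) of any of key_1, key_2, key_4 below 0.0585 m) or (height (world z) of key_4 below 0.054 m and height (world z) of any of key_1, key_2, key_3 below 0.0585 m)).
It fails at once if a bystander is picked up or pushed more than 20 mm (distance of any of ring_gauge, thimble, paperweight, comb_blank, button_tray, wax_jar, bench_brush from where it was at the start of the episode above 0.02 m).
It also fails if it takes over 58 s, if anything falls off the work surface, if the arm or the gripper's body presses on something with over 40 N, if the wrist force passes 120 N, or if a joint passes its speed limit or range.

ROBOT

A 6-joint arm with a two-finger parallel gripper is mounted at the origin on the work surface. World frame = base frame: x ahead of the robot, y to its left, z up, the work surface at z = 0. Lengths are in m, angles in rad, forces in N, time in s.
With the tool pointing down it reaches from about 0.4 to 0.925 m from the base axis. Payload 12.5 kg.
Tool frame: the origin (TCP) lies on the centre line of the jaws, within the pads' length; the fingertips stand manip.tip_extent ahead of it and the grasp point (between the pads) lies 3 mm ahead of it (manip.tip_extent is the distance from the TCP to the fingertips, in m); z points along the fingers, x is the direction in which the jaws open and shut, and the axes are right-handed (so a half turn about z gives the same grasp; the last joint's range is limited). The gripper opens to 95 mm and grips with 3 to 60 N. Pads are 20 mm wide; open, the fingers measure 119 mm over their backs; the gripper's body (75 mm by 180 mm) begins 59 mm behind the grasp point.
Start: joints at [1.119, 0.491, 1.559, -0, 1.092, -0.106], TCP at [0.212, 0.588, 0.237] pointing down, gripper open.
Joint ranges: [-3.1, 3.1], [-0.84, 2.19], [0.05, 2.79], [-1.13, 4.28], [0.06, 2.93], [-2.69, 2.69]. Speed limits (rad/s): [2.22, 2.22, 2.79, 3.14, 3.14, 3.14].

INTERFACE

Orientations are given as a unit quaternion [x, y, z, w].
In Python, from workcell import manip, imaging gives the robot as it stands.
- The arm moves only by the shell command python3 -m handwheel 'ROWS'. ROWS is JSON, a list of rows, each an object with "delta_rot": the turn, a rotation vector about the tool's x, y, z in units of 5 degrees (1.0 is 5 degrees), a list of three; "delta_pos": the shift along the tool's x, y, z in units of 25 mm (1.0 is 25 mm), a list of three; "hand": the opening, from 0 (shut) to 1 (fully open). In form: [{"delta_rot": [wx, wy, wz], "delta_pos": [tx, ty, tz], "hand": hand}, ...]. A call has 1 to 12 rows; each row shifts and turns the pose as measured when the row begins, along the tool's axes as they then stand; what a row does not reach is not made up. A row lasts 1/10 s, in which the tool goes at most 50 mm and 8.59 degrees, less where a joint would pass 70% of its speed; a pose out of reach is approached as far as the arm can. A call is refused whole if a number of a shift passes 1 or a number of a turn 1, either way. A call with a gripper value outside its range is refused whole. The fingers move at their own pace and stop on an object; the grip force is fixed at half the most. Time passes only in rows, so rows that do not move let the fingers close. It gives the time, the measured TCP pose, the force and the opening at its end, in the units of the state.
- manip.sense(): the state, without advancing time (a new reading comes with each control period).
- imaging.get_image(name): name is "scene" or "top"; returns a dict with "color" (480x640x3 uint8, red, green, blue), "fx", "fy", "cx", "cy" (pixels), "dist_coeffs" ([k1, k2, p1, p2, k3] as OpenCV has them; the pictures are not rectified), "position" and "orientation" of the camera in the world. Camera axes: x right, y up, looking along -z (the intrinsics and any distortion apply to the point x, -y, -z); pixel columns grow to the right and rows downward; lengths in m; the calibration is good to about 2 mm. A picture is of the moment at which its call begins. There is no depth.
- manip.job_done(): hands the job in, once; it reports no verdict.
The state is a dict: "clock": time; "q": joint angles; "joint_vel": joint speeds; "joint_efforts": joint torques, N m; "tool_pos": TCP position; "ee_rot": TCP orientation; "wrist_force": force on the tool from outside, world axes, zero at the start; "moment": the same for the moment, N m; "finger_gap": opening from 0.0 (shut) to 1.0 (fully open).
Only numpy, scipy, OpenCV 4.12 (cv2) and the standard library are available. Lean on these libraries where they do the work, as an engineer would, in place of code of your own. Each camera call takes 0.05 s, during which the arm holds its last target.

## Working session

There is one attempt and no reset: what is moved stays moved. The work goes in short steps, Python scripts to look and compute and a shell command to move; the robot and the scene stay as the last step left them, time stands still between calls to the robot, and variables do not carry over. Pictures are saved under pics/ and viewed, and the job is handed in when it is done.

```bash
mkdir -p pics
python3 - <<'E'
from workcell import manip, imaging
import cv2
print(manip.sense(), manip.tip_extent)
for n in ("scene","top"):
    d=imaging.get_image(n); cv2.imwrite(f"pics/{n}0.png",d["color"][:,:,::-1]); d.pop("color"); print(n,d)
E
```

```text
{'clock': 0.0, 'q': array([ 1.11939704e+00,  4.91546630e-01,  1.55942307e+00,  1.08565704e-05,
        1.09170472e+00, -1.05563394e-01]), 'joint_vel': array([ 1.99101300e-03,  3.81090951e-05, -1.14039209e-03,  2.86725645e-03,
       -9.69219514e-04, -1.86883200e-03]), 'joint_efforts': array([ 2.57686923e-03, -6.12643862e+01, -2.58169127e+01,  6.94139418e-02,
        4.82141634e-02, -1.14405079e-04]), 'tool_pos': array([0.21172785, 0.58782287, 0.23607885]), 'ee_rot': array([ 8.18225982e-01,  5.74896469e-01, -4.75204198e-04,  2.58380861e-04]), 'wrist_force': array([ 0.41331932,  0.04492081, -0.22976415]), 'moment': array([-0.00705408, -0.01400953, -0.02622829]), 'finger_gap': 1.0023744247844766} 0.022
scene {'fx': 490.2741479937232, 'fy': 490.2741479937232, 'cx': 317.6842731423618, 'cy': 244.37340091184745, 'dist_coeffs': array([0.00060135, 0.        , 0.        , 0.        , 0.        ]), 'position': array([ 1.14280028, -0.78771981,  0.71722043]), 'orientation': array([0.45166423, 0.15749033, 0.29503195, 0.82713503])}
top {'fx': 611.1491998826567, 'fy': 611.1491998826567, 'cx': 312.42369003032655, 'cy': 244.99454125430918, 'dist_coeffs': array([-0.15328462,  0.        ,  0.        ,  0.        ,  0.        ]), 'position': array([ 0.26469647, -0.00661593,  1.82095762]), 'orientation': array([-0.04566893,  0.04793324,  0.71204271, -0.69900782])}
```

View pics/scene0.png

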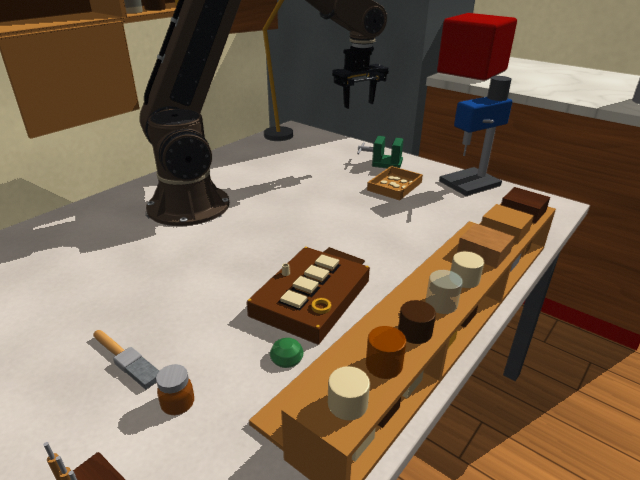

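View pics/top0.png

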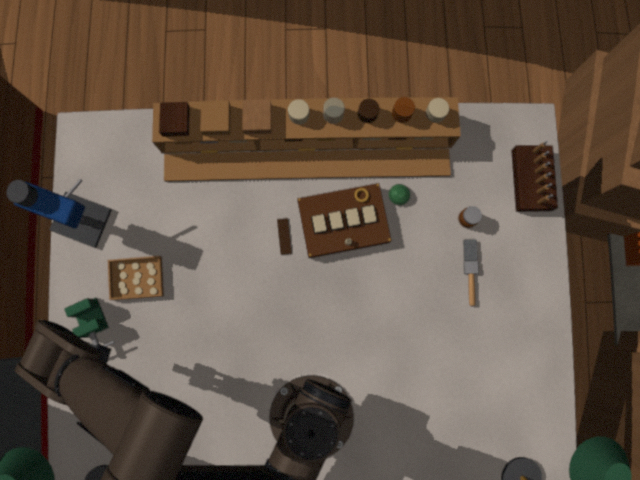

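The top view shows four bone keys at about (320,224), (336,220), (353,217) and (369,214). The ring is at (362,195), the thimble at (350,241) and the paperweight at (400,194). Next I'll measure the keys.

```bash
cat > h.py <<'E'
import numpy as np, cv2
from scipy.spatial.transform import Rotation as R
from workcell import manip, imaging
def ray(d,px):
    K=np.array([[d["fx"],0,d["cx"]],[0,d["fy"],d["cy"]],[0,0,1]])
    u=cv2.undistortPoints(np.array(px,float).reshape(-1,1,2),K,np.array(d["dist_coeffs"])).reshape(-1,2)
    v=np.c_[u[:,0],-u[:,1],-np.ones(len(u))]
    return np.array(d["position"]),R.from_quat(d["orientation"]).apply(v)
def onplane(d,px,z):
    o,v=ray(d,px); return o+v*((z-o[2])/v[:,2])[:,None]
def keys(d,roi,satmax,vmin):
    x0,y0,x1,y1=roi; s=8
    im=cv2.resize(d["color"][y0:y1,x0:x1],None,fx=s,fy=s,interpolation=cv2.INTER_CUBIC)
    hsv=cv2.cvtColor(im,cv2.COLOR_RGB2HSV)
    m=((hsv[...,1]<satmax)&(hsv[...,2]>vmin)).astype(np.uint8)
    n,l,st,c=cv2.connectedComponentsWithStats(m)
    return im,m,[( (c[i][0]+.5)/s-.5+x0,(c[i][1]+.5)/s-.5+y0,st[i][4]/s/s) for i in range(1,n) if st[i][4]>20*s*s]
E
python3 - <<'E'
from h import *
for n,roi in (("top",(308,200,382,250)),("scene",(275,250,345,312))):
    d=imaging.get_image(n); im,m,k=keys(d,roi,110,140)
    cv2.imwrite(f"pics/{n}_z.png",np.vstack([im[:,:,::-1],cv2.cvtColor(m*255,cv2.COLOR_GRAY2BGR)])[:, :] if 0 else im[:,:,::-1])
    cv2.imwrite(f"pics/{n}_m.png",m*255)
    for p in k: print(n,np.round(p,1),onplane(d,[p[:2]],.062).round(4),onplane(d,[p[:2]],.056).round(4))
E
```

```text
top [368.7 213.7 150.7] [[ 0.5883 -0.1811  0.062 ]] [[ 0.5894 -0.1817  0.056 ]]
top [352.2 216.5 153.8] [[ 0.5811 -0.1325  0.062 ]] [[ 0.5821 -0.1329  0.056 ]]
top [335.5 219.6 153.2] [[ 0.5725 -0.0834  0.062 ]] [[ 0.5735 -0.0836  0.056 ]]
top [318.8 222.9 153.4] [[ 0.5638 -0.0343  0.062 ]] [[ 0.5648 -0.0344  0.056 ]]
scene [283.3 257.7 325.9] [[ 0.4802 -0.0943  0.062 ]] [[ 0.4742 -0.088   0.056 ]]
scene [327.  260.3 166.8] [[ 0.5664 -0.0368  0.062 ]] [[ 0.5611 -0.0299  0.056 ]]
scene [316.6 271.1 183.5] [[ 0.5749 -0.0859  0.062 ]] [[ 0.5697 -0.0794  0.056 ]]
scene [305.4 282.7 202.7] [[ 0.5832 -0.135   0.062 ]] [[ 0.5781 -0.1291  0.056 ]]
scene [293.6 297.2 227. ] [[ 0.5966 -0.1893  0.062 ]] [[ 0.5916 -0.1838  0.056 ]]
```

Keys 1–3 agree between the two views at a height of 62 mm, and key 4 agrees only at 56 mm, so key 4 looks latched; the taps will check this. Combining both views, the row middle is (0.578, -0.109) and the yaw is about 9.8°. Before moving over, I'll turn the tool so its x lies along the row and shut the fingers.

```bash
python3 -m handwheel '[{"delta_rot":[0,0,-1],"delta_pos":[0,0,0],"hand":0},{"delta_rot":[0,0,-1],"delta_pos":[0,0,0],"hand":0},{"delta_rot":[0,0,-1],"delta_pos":[0,0,0],"hand":0},{"delta_rot":[0,0,-1],"delta_pos":[0,0,0],"hand":0},{"delta_rot":[0,0,-1],"delta_pos":[0,0,0],"hand":0},{"delta_rot":[0,0,-0.9],"delta_pos":[0,0,0],"hand":0}]'
cat >> h.py <<'E'
def togo(t,tz=None,yaw=9.8):
    s=manip.sense(); r=R.from_quat(s["ee_rot"]); 
    a=np.radians(yaw); X=np.array([-np.sin(a),np.cos(a),0]);Z=np.array([0,0,-1.]);Y=np.cross(Z,X)
    T=R.from_matrix(np.c_[X,Y,Z])
    print("clk",s["clock"],"pos",s["tool_pos"].round(4),"tip z",(s["tool_pos"]+r.apply([0,0,manip.tip_extent]))[2].round(4),"q",s["q"].round(2),"F",s["wrist_force"].round(2),"gap",round(s["finger_gap"],3))
    print("pos units",(r.inv().apply(np.array(t)-s["tool_pos"])/.025).round(2),"rot units",np.round(np.degrees((r.inv()*T).as_rotvec())/5,2))
K=[np.array([.5779,-.1092,.062])+d*np.array([-.170,.985,0]) for d in (.075,.025,-.025,-.075)]
E
python3 -c "
from h import *
togo(K[0]+[0,0,.05+.022])"
```

```text
clock: 0.8
tool_pos: [0.2116, 0.5875, 0.2351]
ee_rot: [0.638, 0.77, -0.001, 0.0]
wrist_force: [-0.5, 0.5, 0.1]
finger_gap: 0.554
clk 0.8 pos [0.2116 0.5875 0.2351] tip z 0.2131 q [ 1.12  0.49  1.56 -0.    1.09 -0.64] F [-0.47  0.47  0.07] gap 0.554
pos units [-27.11   9.25   4.09] rot units [-0.02  0.03  0.19]
```

```bash
python3 -m handwheel '[{"delta_rot":[0,0,0],"delta_pos":[-1,0.4,0],"hand":0},{"delta_rot":[0,0,0],"delta_pos":[-1,0.4,0],"hand":0},{"delta_rot":[0,0,0],"delta_pos":[-1,0.4,0],"hand":0},{"delta_rot":[0,0,0],"delta_pos":[-1,0.4,0],"hand":0},{"delta_rot":[0,0,0],"delta_pos":[-1,0.4,0],"hand":0},{"delta_rot":[0,0,0],"delta_pos":[-1,0.4,0],"hand":0},{"delta_rot":[0,0,0],"delta_pos":[-1,0.4,0],"hand":0},{"delta_rot":[0,0,0],"delta_pos":[-1,0.4,0],"hand":0},{"delta_rot":[0,0,0],"delta_pos":[-1,0.4,0],"hand":0},{"delta_rot":[0,0,0],"delta_pos":[-1,0.4,0],"hand":0},{"delta_rot":[0,0,0],"delta_pos":[-1,0.4,0],"hand":0},{"delta_rot":[0,0,0],"delta_pos":[-1,0.4,0],"hand":0}]'
python3 -c "
from h import *
togo(K[0]+[0,0,.05+.022])"
```

```text
clock: 2.0
tool_pos: [0.3904, 0.3072, 0.234]
ee_rot: [0.634, 0.773, -0.002, 0.0]
wrist_force: [0.5, -0.2, 0.4]
finger_gap: 0.004
clk 2.0 pos [0.3904 0.3072 0.234 ] tip z 0.212 q [ 0.53  0.31  1.87 -0.    0.96 -1.23] F [ 0.49 -0.23  0.45] gap 0.004
pos units [-14.79   4.2    4.04] rot units [-0.04  0.04  0.29]
```

```bash
python3 -m handwheel '[{"delta_rot":[0,0,0.2],"delta_pos":[-1,0.3,0],"hand":0},{"delta_rot":[0,0,0.1],"delta_pos":[-1,0.3,0],"hand":0},{"delta_rot":[0,0,0],"delta_pos":[-1,0.3,0],"hand":0},{"delta_rot":[0,0,0],"delta_pos":[-1,0.3,0],"hand":0},{"delta_rot":[0,0,0],"delta_pos":[-1,0.3,0],"hand":0},{"delta_rot":[0,0,0],"delta_pos":[-1,0.3,0],"hand":0},{"delta_rot":[0,0,0],"delta_pos":[-1,0.3,0],"hand":0},{"delta_rot":[0,0,0],"delta_pos":[-1,0.3,0],"hand":0},{"delta_rot":[0,0,0],"delta_pos":[-1,0.3,0],"hand":0},{"delta_rot":[0,0,0],"delta_pos":[-1,0.3,0],"hand":0},{"delta_rot":[0,0,0],"delta_pos":[-1,0.3,0],"hand":0},{"delta_rot":[0,0,0],"delta_pos":[-1,0.3,0],"hand":0}]'
python3 -c "
from h import *
togo(K[0]+[0,0,.05+.022])"
```

```text
clock: 3.2
tool_pos: [0.535, 0.0143, 0.2346]
ee_rot: [0.645, 0.764, -0.003, 0.0]
wrist_force: [0.6, 0.3, -0.2]
finger_gap: 0.008
clk 3.2 pos [0.535  0.0143 0.2346] tip z 0.2126 q [-0.09  0.37  1.78 -0.01  1.   -1.83] F [ 0.63  0.28 -0.16] gap 0.008
pos units [-2.14  0.87  4.03] rot units [-0.04  0.04 -0.03]
```

```bash
python3 -m handwheel '[{"delta_rot":[0,0,0],"delta_pos":[-0.7,0.3,0.5],"hand":0},{"delta_rot":[0,0,0],"delta_pos":[-0.7,0.3,1],"hand":0},{"delta_rot":[0,0,0],"delta_pos":[-0.4,0.2,1],"hand":0},{"delta_rot":[0,0,0],"delta_pos":[0,0,0.8],"hand":0},{"delta_rot":[-0.04,0.04,0],"delta_pos":[0,0,0],"hand":0}]'
python3 -c "
from h import *
togo(K[0]+[0,0,.02+.022])
d=imaging.get_image('scene');cv2.imwrite('pics/s1.png',cv2.resize(d['color'][180:380,220:420,::-1],None,fx=3,fy=3))"
```

```text
clock: 3.7
tool_pos: [0.5643, -0.0318, 0.1461]
ee_rot: [0.646, 0.763, 0.0, -0.0]
wrist_force: [-1.5, 0.3, 0.1]
finger_gap: 0.006
clk 3.7 pos [ 0.5643 -0.0318  0.1461] tip z 0.1241 q [-0.17  0.52  1.8   0.    0.82 -1.91] F [-1.51  0.3   0.15] gap 0.006
pos units [-0.15  0.01  1.68] rot units [-0.   -0.   -0.07]
```

View pics/s1.png

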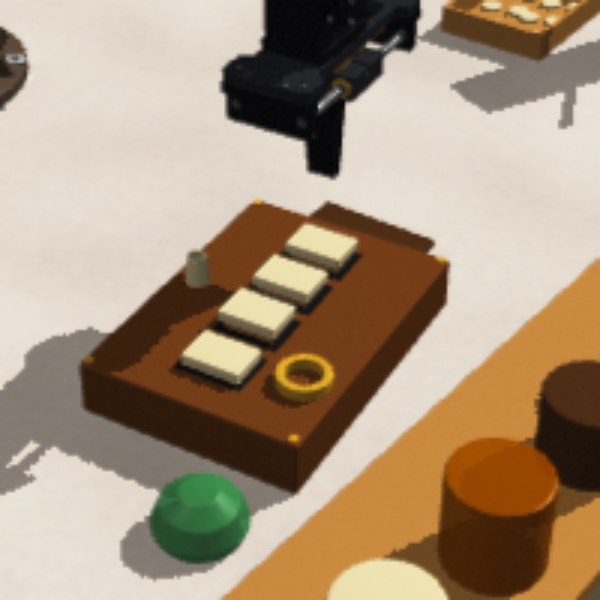

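The fingertip is above key 1 (tip at picture pixel (323,173)) and the way down is clear. Key 4 visibly sits lower than the others. Going down in steps.

```bash
python3 -m handwheel '[{"delta_rot":[0,0,-0.07],"delta_pos":[-0.1,0,0.7],"hand":0},{"delta_rot":[0,0,0],"delta_pos":[0,0,0.7],"hand":0},{"delta_rot":[0,0,0],"delta_pos":[0,0,0.4],"hand":0},{"delta_rot":[0,0,0],"delta_pos":[0,0,0.2],"hand":0},{"delta_rot":[0,0,0],"delta_pos":[0,0,0],"hand":0},{"delta_rot":[0,0,0],"delta_pos":[0,0,0],"hand":0}]'
python3 -c "
from h import *
togo(K[0]+[0,0,.022])"
```

```text
clock: 4.35
tool_pos: [0.5674, -0.0333, 0.1002]
ee_rot: [0.643, 0.766, 0.003, 0.003]
wrist_force: [0.5, -0.7, 0.3]
finger_gap: 0.005
clk 4.35 pos [ 0.5674 -0.0333  0.1002] tip z 0.0782 q [-0.18  0.58  1.84  0.    0.72 -1.92] F [ 0.48 -0.67  0.31] gap 0.005
pos units [-0.06 -0.11  0.65] rot units [0.09 0.02 0.03]
```

```bash
python3 -m handwheel '[{"delta_rot":[0.09,0.02,0.03],"delta_pos":[-0.06,-0.1,0.3],"hand":0},{"delta_rot":[0,0,0],"delta_pos":[0,0,0.1],"hand":0},{"delta_rot":[0,0,0],"delta_pos":[0,0,0.05],"hand":0}]'
python3 -c "
from h import *
togo(K[0]+[0,0,.022])"
```

```text
clock: 4.65
tool_pos: [0.5657, -0.0353, 0.0896]
ee_rot: [0.644, 0.765, 0.001, 0.001]
wrist_force: [0.3, -0.6, -0.4]
finger_gap: 0.004
clk 4.65 pos [ 0.5657 -0.0353  0.0896] tip z 0.0676 q [-0.18  0.6   1.84  0.    0.7  -1.92] F [ 0.32 -0.62 -0.41] gap 0.004
pos units [ 0.   -0.02  0.23] rot units [ 0.02  0.   -0.  ]
```

Tip is now 5.6 mm above the key. I'll go in steps of about 1.5 mm.

```bash
for i in 1; do :; done; python3 -m handwheel '[{"delta_rot":[0,0,0],"delta_pos":[0,0,0.1],"hand":0},{"delta_rot":[0,0,0],"delta_pos":[0,0,0.08],"hand":0}]'
python3 -c "
from h import *
togo(K[0]+[0,0,.022])"
python3 -m handwheel '[{"delta_rot":[0,0,0],"delta_pos":[0,0,0.05],"hand":0},{"delta_rot":[0,0,0],"delta_pos":[0,0,0],"hand":0}]'
python3 -c "
from h import *
togo(K[0]+[0,0,.022])"
```

```text
clock: 4.85
tool_pos: [0.5657, -0.0354, 0.085]
ee_rot: [0.644, 0.765, 0.001, 0.001]
wrist_force: [-0.2, 1.6, 0.3]
finger_gap: 0.003
clk 4.85 pos [ 0.5657 -0.0354  0.085 ] tip z 0.063 q [-0.18  0.61  1.85  0.    0.69 -1.92] F [-0.19  1.65  0.35] gap 0.003
pos units [ 0.01 -0.02  0.04] rot units [ 0.02  0.01 -0.  ]
clock: 5.05
tool_pos: [0.5657, -0.0354, 0.0836]
ee_rot: [0.644, 0.765, 0.001, 0.001]
wrist_force: [-0.4, -0.3, 2.9]
finger_gap: 0.004
clk 5.05 pos [ 0.5657 -0.0354  0.0836] tip z 0.0616 q [-0.18  0.61  1.85  0.    0.69 -1.92] F [-0.42 -0.27  2.86] gap 0.004
pos units [ 0.01 -0.02 -0.02] rot units [ 0.02  0.01 -0.01]
```

Contact came at 61.6 mm with 2.9 N, so key 1 is up. I'll hold one more small push to make the tap definite, then lift and move to key 2.

```bash
python3 -m handwheel '[{"delta_rot":[0,0,0],"delta_pos":[0,0,0.04],"hand":0},{"delta_rot":[0,0,0],"delta_pos":[0,0,0],"hand":0}]'
python3 -m handwheel '[{"delta_rot":[0,0,0],"delta_pos":[0,0,-0.5],"hand":0},{"delta_rot":[0,0,0],"delta_pos":[0,0,-0.3],"hand":0},{"delta_rot":[0,0,0],"delta_pos":[-0.8,0,0],"hand":0},{"delta_rot":[0,0,0],"delta_pos":[-0.8,0,0],"hand":0},{"delta_rot":[0,0,0],"delta_pos":[-0.4,0,0],"hand":0},{"delta_rot":[0,0,0],"delta_pos":[0,0,0],"hand":0}]'
python3 -c "
from h import *
togo(K[1]+[0,0,.022])"
```

```text
clock: 5.25
tool_pos: [0.5657, -0.0354, 0.0828]
ee_rot: [0.644, 0.765, 0.001, 0.001]
wrist_force: [-0.8, -0.2, 2.7]
finger_gap: 0.006
clock: 5.85
tool_pos: [0.5751, -0.0857, 0.1073]
ee_rot: [0.644, 0.765, 0.001, 0.002]
wrist_force: [0.1, 0.5, 0.1]
finger_gap: 0.006
clk 5.85 pos [ 0.5751 -0.0857  0.1073] tip z 0.0853 q [-0.26  0.59  1.8   0.    0.75 -2.  ] F [0.13 0.47 0.09] gap 0.006
pos units [ 0.06 -0.05  0.93] rot units [0.05 0.02 0.01]
```

```bash
python3 -m handwheel '[{"delta_rot":[0.05,0.02,0],"delta_pos":[0.06,-0.05,0.4],"hand":0},{"delta_rot":[0,0,0],"delta_pos":[0,0,0.2],"hand":0},{"delta_rot":[0,0,0],"delta_pos":[0,0,0.05],"hand":0},{"delta_rot":[0,0,0],"delta_pos":[0,0,0],"hand":0}]'
python3 -c "
from h import *
togo(K[1]+[0,0,.022])"
```

```text
clock: 6.25
tool_pos: [0.5728, -0.0825, 0.0894]
ee_rot: [0.644, 0.765, -0.0, -0.001]
wrist_force: [-0.3, -0.2, 0.5]
finger_gap: 0.004
clk 6.25 pos [ 0.5728 -0.0825  0.0894] tip z 0.0674 q [-0.26  0.61  1.81  0.    0.72 -2.  ] F [-0.28 -0.19  0.53] gap 0.004
pos units [-0.09  0.02  0.22] rot units [-0.01 -0.01  0.02]
```

```bash
python3 -m handwheel '[{"delta_rot":[0,0,0],"delta_pos":[-0.05,0,0.1],"hand":0},{"delta_rot":[0,0,0],"delta_pos":[0,0,0.08],"hand":0}]'
python3 -m handwheel '[{"delta_rot":[0,0,0],"delta_pos":[0,0,0.05],"hand":0},{"delta_rot":[0,0,0],"delta_pos":[0,0,0],"hand":0}]'
python3 -m handwheel '[{"delta_rot":[0,0,0],"delta_pos":[0,0,0.03],"hand":0},{"delta_rot":[0,0,0],"delta_pos":[0,0,0],"hand":0}]'
python3 -c "
from h import *
togo(K[1]+[0,0,.022])"
```

```text
clock: 6.45
tool_pos: [0.573, -0.0832, 0.0846]
ee_rot: [0.643, 0.766, -0.0, -0.001]
wrist_force: [0.0, -0.3, -0.9]
finger_gap: 0.002
clock: 6.65
tool_pos: [0.5731, -0.0832, 0.0834]
ee_rot: [0.643, 0.766, -0.0, -0.001]
wrist_force: [-2.5, -0.8, 2.4]
finger_gap: 0.004
clock: 6.85
tool_pos: [0.5731, -0.0831, 0.0829]
ee_rot: [0.643, 0.766, -0.0, -0.001]
wrist_force: [-0.4, 0.6, 3.5]
finger_gap: 0.004
clk 6.85 pos [ 0.5731 -0.0831  0.0829] tip z 0.0609 q [-0.26  0.62  1.81  0.    0.71 -2.  ] F [-0.38  0.61  3.48] gap 0.004
pos units [-0.06  0.01 -0.04] rot units [-0.01 -0.01  0.03]
```

Key 2 is up: contact at 61 mm with 3.5 N. On to key 3.

```bash
python3 -m handwheel '[{"delta_rot":[0,0,0],"delta_pos":[0,0,-0.5],"hand":0},{"delta_rot":[0,0,0],"delta_pos":[0,0,-0.3],"hand":0},{"delta_rot":[0,0,0],"delta_pos":[-0.8,0,0],"hand":0},{"delta_rot":[0,0,0],"delta_pos":[-0.8,0,0],"hand":0},{"delta_rot":[0,0,0],"delta_pos":[-0.4,0,0],"hand":0},{"delta_rot":[0,0,0],"delta_pos":[0,0,0],"hand":0}]'
python3 -c "
from h import *
togo(K[2]+[0,0,.022])"
```

```text
clock: 7.45
tool_pos: [0.5827, -0.1336, 0.1074]
ee_rot: [0.643, 0.766, 0.0, 0.001]
wrist_force: [0.7, -0.7, -1.3]
finger_gap: 0.003
clk 7.45 pos [ 0.5827 -0.1336  0.1074] tip z 0.0854 q [-0.34  0.61  1.75  0.    0.78 -2.08] F [ 0.74 -0.7  -1.26] gap 0.003
pos units [-0.   -0.02  0.93] rot units [0.02 0.   0.04]
```

```bash
python3 -m handwheel '[{"delta_rot":[0.02,0,0.04],"delta_pos":[0,0,0.4],"hand":0},{"delta_rot":[0,0,0],"delta_pos":[-0.05,0,0.2],"hand":0},{"delta_rot":[0,0,0],"delta_pos":[-0.05,0,0.05],"hand":0},{"delta_rot":[0,0,0],"delta_pos":[0,0,0],"hand":0}]'
python3 -c "
from h import *
togo(K[2]+[0,0,.022])"
```

```text
clock: 7.85
tool_pos: [0.5825, -0.1344, 0.0894]
ee_rot: [0.644, 0.765, -0.0, -0.001]
wrist_force: [0.2, 0.6, 0.2]
finger_gap: 0.008
clk 7.85 pos [ 0.5825 -0.1344  0.0894] tip z 0.0674 q [-0.34  0.63  1.76 -0.    0.75 -2.08] F [0.19 0.6  0.23] gap 0.008
pos units [ 0.02 -0.01  0.22] rot units [-0.02 -0.01  0.  ]
```

```bash
python3 -m handwheel '[{"delta_rot":[0,0,0],"delta_pos":[0,0,0.1],"hand":0},{"delta_rot":[0,0,0],"delta_pos":[0,0,0.08],"hand":0}]'
python3 -m handwheel '[{"delta_rot":[0,0,0],"delta_pos":[0,0,0.05],"hand":0},{"delta_rot":[0,0,0],"delta_pos":[0,0,0],"hand":0}]'
python3 -m handwheel '[{"delta_rot":[0,0,0],"delta_pos":[0,0,0.03],"hand":0},{"delta_rot":[0,0,0],"delta_pos":[0,0,0],"hand":0}]'
python3 -c "
from h import *
togo(K[2]+[0,0,.022])"
```

```text
clock: 8.05
tool_pos: [0.5825, -0.1339, 0.0847]
ee_rot: [0.644, 0.765, -0.0, -0.001]
wrist_force: [-0.3, 0.0, 0.1]
finger_gap: 0.007
clock: 8.25
tool_pos: [0.5825, -0.1339, 0.0835]
ee_rot: [0.644, 0.765, -0.0, -0.001]
wrist_force: [-1.5, -0.4, 2.4]
finger_gap: 0.001
clock: 8.45
tool_pos: [0.5825, -0.1338, 0.083]
ee_rot: [0.644, 0.765, -0.0, -0.001]
wrist_force: [-1.4, 0.1, 2.2]
finger_gap: 0.002
clk 8.45 pos [ 0.5825 -0.1338  0.083 ] tip z 0.061 q [-0.34  0.64  1.77 -0.    0.74 -2.08] F [-1.35  0.06  2.16] gap 0.002
pos units [ 0.   -0.01 -0.04] rot units [-0.02 -0.    0.01]
```

Key 3 is up as well: contact at 61 mm with 2.2–2.4 N. On to key 4.

```bash
python3 -m handwheel '[{"delta_rot":[0,0,0],"delta_pos":[0,0,-0.5],"hand":0},{"delta_rot":[0,0,0],"delta_pos":[0,0,-0.3],"hand":0},{"delta_rot":[0,0,0],"delta_pos":[-0.8,0,0],"hand":0},{"delta_rot":[0,0,0],"delta_pos":[-0.8,0,0],"hand":0},{"delta_rot":[0,0,0],"delta_pos":[-0.4,0,0],"hand":0},{"delta_rot":[0,0,0],"delta_pos":[0,0,0],"hand":0}]'
python3 -m handwheel '[{"delta_rot":[0,0,0],"delta_pos":[0,0,0.4],"hand":0},{"delta_rot":[0,0,0],"delta_pos":[0,0,0.2],"hand":0},{"delta_rot":[0,0,0],"delta_pos":[0,0,0.05],"hand":0},{"delta_rot":[0,0,0],"delta_pos":[0,0,0],"hand":0}]'
python3 -c "
from h import *
togo(K[3]+[0,0,.022])"
```

```text
clock: 9.05
tool_pos: [0.5922, -0.1879, 0.1056]
ee_rot: [0.644, 0.765, -0.0, 0.0]
wrist_force: [0.2, 0.0, 1.2]
finger_gap: 0.001
clock: 9.45
tool_pos: [0.5913, -0.1876, 0.0865]
ee_rot: [0.644, 0.765, -0.001, -0.001]
wrist_force: [-0.8, 0.4, -0.3]
finger_gap: 0.002
clk 9.45 pos [ 0.5913 -0.1876  0.0865] tip z 0.0645 q [-0.41  0.66  1.7  -0.    0.78 -2.15] F [-0.79  0.42 -0.31] gap 0.002
pos units [0.18 0.01 0.1 ] rot units [-0.02 -0.01 -0.  ]
```

```bash
python3 -m handwheel '[{"delta_rot":[0,0,0],"delta_pos":[0.18,0,0],"hand":0},{"delta_rot":[0,0,0],"delta_pos":[0,0,0.08],"hand":0},{"delta_rot":[0,0,0],"delta_pos":[0,0,0.04],"hand":0},{"delta_rot":[0,0,0],"delta_pos":[0,0,0],"hand":0}]'
python3 -m handwheel '[{"delta_rot":[0,0,0],"delta_pos":[0,0,0.06],"hand":0},{"delta_rot":[0,0,0],"delta_pos":[0,0,0],"hand":0}]'
python3 -c "
from h import *
togo(K[3]+[0,0,.022-.006])"
```

```text
clock: 9.85
tool_pos: [0.5906, -0.1817, 0.0834]
ee_rot: [0.644, 0.765, -0.0, -0.001]
wrist_force: [-0.1, 0.7, -0.4]
finger_gap: 0.002
clock: 10.05
tool_pos: [0.5907, -0.1817, 0.082]
ee_rot: [0.644, 0.765, -0.0, -0.001]
wrist_force: [-0.5, 0.1, 0.3]
finger_gap: 0.009
clk 10.05 pos [ 0.5907 -0.1817  0.082 ] tip z 0.06 q [-0.41  0.66  1.71 -0.    0.77 -2.15] F [-0.5   0.06  0.28] gap 0.009
pos units [-0.05 -0.01  0.16] rot units [-0.02 -0.01  0.01]
```

Nothing touched at 60 mm, so key 4 is the latched one. I'll continue down to tap it.

```bash
python3 -m handwheel '[{"delta_rot":[0,0,0],"delta_pos":[0,0,0.09],"hand":0},{"delta_rot":[0,0,0],"delta_pos":[0,0,0.02],"hand":0}]'
python3 -m handwheel '[{"delta_rot":[0,0,0],"delta_pos":[0,0,0.05],"hand":0},{"delta_rot":[0,0,0],"delta_pos":[0,0,0],"hand":0}]'
python3 -m handwheel '[{"delta_rot":[0,0,0],"delta_pos":[0,0,0.03],"hand":0},{"delta_rot":[0,0,0],"delta_pos":[0,0,0],"hand":0}]'
```

```text
clock: 10.25
tool_pos: [0.5907, -0.1818, 0.0792]
ee_rot: [0.644, 0.765, -0.0, -0.001]
wrist_force: [0.4, 0.9, 0.8]
finger_gap: 0.004
clock: 10.45
tool_pos: [0.5908, -0.1819, 0.0781]
ee_rot: [0.644, 0.765, -0.0, -0.001]
wrist_force: [-2.2, 1.7, 5.0]
finger_gap: 0.005
clock: 10.65
tool_pos: [0.5908, -0.1819, 0.078]
ee_rot: [0.644, 0.765, -0.0, -0.0]
wrist_force: [-1.4, 1.0, 4.4]
finger_gap: 0.009
```

Contact at 56.0 mm with about 4.5 N, which is firm, so key 4 is latched. All four keys have been tapped. Now I'll press it home.

```bash
python3 -m handwheel '[{"delta_rot":[0,0,0],"delta_pos":[0,0,0.1],"hand":0},{"delta_rot":[0,0,0],"delta_pos":[0,0,0.08],"hand":0},{"delta_rot":[0,0,0],"delta_pos":[0,0,0.06],"hand":0}]'
python3 -m handwheel '[{"delta_rot":[0,0,0],"delta_pos":[0,0,0.06],"hand":0},{"delta_rot":[0,0,0],"delta_pos":[0,0,0],"hand":0}]'
```

```text
clock: 10.95
tool_pos: [0.5908, -0.1819, 0.0739]
ee_rot: [0.644, 0.765, -0.0, -0.0]
wrist_force: [-3.2, 1.4, 9.7]
finger_gap: 0.004
clock: 11.15
tool_pos: [0.5908, -0.1819, 0.0735]
ee_rot: [0.644, 0.765, -0.0, 0.0]
wrist_force: [-1.4, 0.5, 6.1]
finger_gap: 0.005
```

```bash
python3 -m handwheel '[{"delta_rot":[0,0,0],"delta_pos":[0,0,0.1],"hand":0},{"delta_rot":[0,0,0],"delta_pos":[0,0,0.06],"hand":0}]'
python3 -m handwheel '[{"delta_rot":[0,0,0],"delta_pos":[0,0,0.1],"hand":0},{"delta_rot":[0,0,0],"delta_pos":[0,0,0.06],"hand":0}]'
```

```text
clock: 11.35
tool_pos: [0.5908, -0.1819, 0.0717]
ee_rot: [0.644, 0.765, -0.0, 0.001]
wrist_force: [-6.2, 2.4, 20.2]
finger_gap: 0.007
clock: 11.55
tool_pos: [0.5908, -0.1819, 0.0718]
ee_rot: [0.643, 0.765, 0.0, 0.002]
wrist_force: [-5.2, 1.5, 14.6]
finger_gap: 0.004
```

The key is home: it hit a hard stop at about 49.7 mm, with up to 20 N. Rising slowly.

```bash
python3 -m handwheel '[{"delta_rot":[0,0,0],"delta_pos":[0,0,-0.15],"hand":0},{"delta_rot":[0,0,0],"delta_pos":[0,0,-0.15],"hand":0}]'
python3 -m handwheel '[{"delta_rot":[0,0,0],"delta_pos":[0,0,-0.1],"hand":0},{"delta_rot":[0,0,0],"delta_pos":[0,0,-0.05],"hand":0},{"delta_rot":[0,0,0],"delta_pos":[0,0,0],"hand":0}]'
python3 -m handwheel '[{"delta_rot":[0,0,0],"delta_pos":[0,0,-0.5],"hand":0},{"delta_rot":[0,0,0],"delta_pos":[0,0,-1],"hand":0},{"delta_rot":[0,0,0],"delta_pos":[0,0,-1],"hand":0},{"delta_rot":[0,0,0],"delta_pos":[0,0,-1],"hand":0},{"delta_rot":[0,0,0],"delta_pos":[0,0,-1],"hand":0},{"delta_rot":[0,0,0],"delta_pos":[0,0,-0.5],"hand":0},{"delta_rot":[0,0,0],"delta_pos":[0,0,0],"hand":0},{"delta_rot":[0,0,0],"delta_pos":[0,0,0],"hand":0}]'
python3 - <<'E'
from h import *
for n,roi in (("scene",(278,250,345,312)),("top",(308,200,382,250))):
    d=imaging.get_image(n); im,m,k=keys(d,roi,110,140)
    for p in k: print(n,np.round(p,1),onplane(d,[p[:2]],.062).round(4))
    if n=="scene": cv2.imwrite('pics/s2.png',cv2.resize(d['color'][180:380,220:420,::-1],None,fx=3,fy=3))
E
```

```text
clock: 11.75
tool_pos: [0.5907, -0.1818, 0.0805]
ee_rot: [0.643, 0.765, 0.0, 0.002]
wrist_force: [-0.7, 0.5, 3.9]
finger_gap: 0.007
clock: 12.05
tool_pos: [0.5908, -0.1819, 0.0848]
ee_rot: [0.643, 0.765, 0.0, 0.002]
wrist_force: [0.0, 0.3, -0.5]
finger_gap: -0.002
clock: 12.85
tool_pos: [0.5899, -0.1815, 0.2155]
ee_rot: [0.644, 0.765, -0.0, 0.001]
wrist_force: [0.5, 0.6, 0.3]
finger_gap: 0.005
scene [285.5 257.4 274. ] [[ 0.4833 -0.0899  0.062 ]]
scene [327.1 260.4 173.5] [[ 0.5668 -0.037   0.062 ]]
scene [316.7 271.2 192.5] [[ 0.5752 -0.086   0.062 ]]
scene [305.6 282.8 211.3] [[ 0.5836 -0.1351  0.062 ]]
scene [293.7 295.2 235.1] [[ 0.5923 -0.1842  0.062 ]]
top [334.9 218.8 156.5] [[ 0.5749 -0.0816  0.062 ]]
top [318.8 222.8 179.2] [[ 0.5641 -0.0342  0.062 ]]
```

View pics/s2.png

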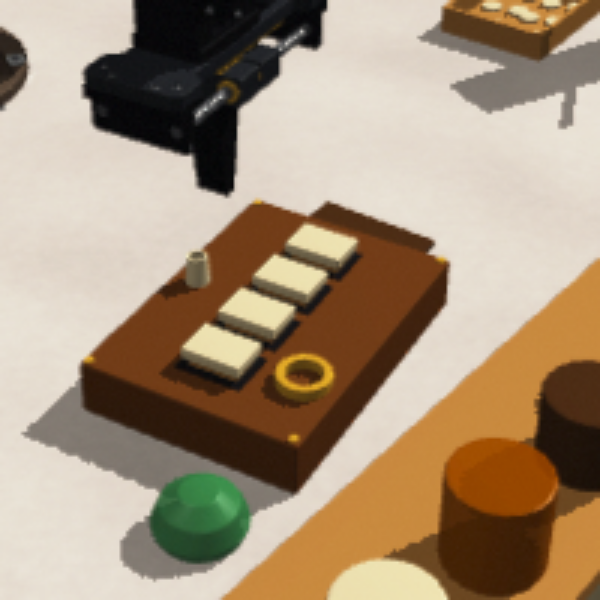

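The picture shows key 4 raised: its centre went from row 297.2 to 295.2, and all four keys are now evenly spaced at the 62 mm plane. The thimble, ring, paperweight and comb are where they were. Handing in.

```bash
python3 -c "
from workcell import manip
print(manip.job_done())"
```

```text
the job is handed in; nothing more can be done
None
```

I tapped the four keys from left to right, found that key 4 (rightmost) was the latched one, pressed it home and withdrew. The job was handed in at about 13 s on the robot's clock.

- **Taps:** Keys 1–3 met the fingers at about 61–62 mm with 2–3.5 N and went no lower than about 60.8 mm. Key 4 met them only at 56 mm, at 4.4 to 5.0 N. That is right at the 5 N tap limit, but the key held.
- **Press:** Key 4 went to its stop at about 49.7 mm. The wrist read up to 20 N there, more than the 8–10 N needed but well under the 120 N limit. It then pushed back on the finger as I rose, until contact ended at about 62 mm.
- **Final check:** In the last scene picture all four keys lie evenly spaced on the 62 mm plane, key 4 having risen about 2 pixels. The thimble, ring, paperweight and comb blank had not visibly moved. The arm was clear, with the tip at 0.19 m.
- **Not confirmed:** The gripper blocked keys 3 and 4 in the last top view and skewed the reading for key 2, so that key 4 is up rests on the scene view and the felt release. I did not check the tray, jar and brush again, but the arm did not go near the jar or brush and passed the tray only at height.

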